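# Set the dropout jig to a new hub width

## Robot

A 6-joint arm with a two-finger parallel gripper is mounted at the origin on the work surface. World frame = base frame: x ahead of the robot, y to its left, z up, the work surface at z = 0. Lengths are in mm, angles in rad, forces in N, time in s.
With the tool pointing down it reaches from about 275 to 1000 mm from the base axis. Payload 8.4 kg.
Tool frame: the origin (TCP) lies at the very end of the fingers, on their centre line; the grasp point (between the pads) lies 19 mm behind it; z points along the fingers, y is the line along which they close (so a half turn about z gives the same grasp; the last joint's range is limited). The gripper opens to 85 mm and grips with 20 to 120 N. Pads are 22 mm wide; open, the fingers measure 114 mm over their backs; the gripper's body (76 mm by 85 mm) begins 54 mm behind the grasp point. The pads swing forward as they close: fully open they stand 13 mm farther back than shut.
Start: joints at [-1.34, 0.353, 1.633, -0, 1.155, -0.002], TCP at [144.188, -608.143, 231.281] pointing down, gripper open.
Joint ranges: [-2.63, 2.63], [-0.92, 2.1], [0.06, 2.66], [-1.3, 4.44], [0, 2.69], [-3.02, 3.02]. Speed limits (rad/s): [2.22, 2.22, 2.79, 3.14, 3.14, 3.14].

## Interface

Orientations are given as [roll, pitch, yaw] about the fixed x, y, z axes, in that order (R = Rz(yaw) Ry(pitch) Rx(roll)).
In Python, from rig import sensors, grab_frame, camera_params, order gives the robot as it stands. The module is installed in compiled form; this text tells all that it offers.
- The arm moves only by the tool move_arm, never from a script. Its argument "motion" is a list of rows, each a list of 7 numbers: the turn, a rotation vector about the tool's x, y, z in a scale on which 1.0 is 4 rad, then the shift along the tool's x, y, z in normalised numbers (1 is 60 cm), then the finger opening in m, from 0 to 0.0854. A call has 1 to 8 rows; each row is the pose to reach, as a shift and turn from the pose commanded when the call began, along the tool's axes at that moment; what a row does not reach only later rows make up. A row lasts 1/8 s, in which the tool goes at most 62.5 mm and 10.7 degrees, less where a joint would pass 70% of its speed; a pose out of reach is approached as far as the arm can. No shift or turn number may pass 1 either way. A call with a gripper value outside its range is refused whole. The fingers move at their own pace and stop on an object; "grip_force" is the grip in N (left out, the last holds). Time passes only in rows, so rows that repeat a pose let the fingers close. It gives the time, the measured TCP pose, the force, the opening and the grip force at its end, in the units of the state.
- sensors.sense(): the state, without advancing time (a new reading comes with each control period).
- grab_frame(name): name is "scene" or "top" or "wrist"; returns (picture, depth): 384x512x3 uint8, red, green, blue; 384x512 float32, mm along the optical axis (not along the pixel's ray), 0 where there is no reading.
- camera_params(name): a dict with "camera_matrix" (3x3 intrinsics, pixels), "world_from_camera" (4x4, takes a point from camera to world coordinates). Camera axes: x right, y down, z forward; pixel columns grow to the right and rows downward; lengths in mm; the calibration is good to about 2 mm. A picture is of the moment at which its call begins: read the wrist's pose just before it. camera_params takes no time and is no camera call; for the wrist camera it gives the pose at the moment of the call.
- order.sign_off(): hands the job in; it is judged then, once.
The state is a dict: "clock": time; "qpos": joint angles; "qvel": joint speeds; "joint_efforts": joint torques, N m; "eef_pos": TCP position; "tcp_rot": TCP orientation; "contact_force": force on the tool from outside, world axes, zero at the start; "wrist_torque": the same for the moment, N m; "opening": opening from 0.0 (shut) to 1.0 (fully open); "grasp_force": force on a finger pad.
Only numpy, scipy, OpenCV 4.12 (cv2) and the standard library are available. Lean on these libraries where they do the work, as an engineer would, in place of code of your own. Each camera call takes 0.05 s, during which the arm holds its last target. There are 200 camera calls.

## Task

Set the dropout jig up for a new hub: draw the dummy axle right out of it, then lay all the square spacers that are on the bench end to end in the jig's V bed, bores along the bed, between the fixed plate and the sliding carriage. Slide the carriage up until the whole row is nipped firmly between the two plates with no gaps, and push the dummy axle back in from the fixed plate's outer side, through that plate, every spacer and the carriage's plate, until the shoulder of its handle is fully home against the fixed plate; the row must still be closed up when you let go. Leave the jar, the head tube, the spanner and the tray of lugs where they are.

Things in the scene. Friction and masses are not known exactly. Their poses are not given: they have to be found in the camera images.
- jig: Dropout jig, fixed: base 70 mm wide, 16 mm high, y -40 to 290 mm, with a V bed (y 0 to 280 mm). Origin on the bench below the axle line, at the fixed plate's inner face; +y towards the carriage, z up. Axle line: 80 mm up, x = 0. The bed's 45 degree faces carry and centre a spacer by its lower bevelled edges; bed 45 mm wide, top 17 mm below the axle line: fingers fit beside a spacer.
- fixed_plate: Fixed upright steel end plate of the jig, 70 mm wide (x), 10 mm thick, from the base up to 100 mm above the bench, with a 16 mm eye on the axle line, slightly chamfered on its outer side. Same origin and axes as the jig: inner face at y = 0, outer face at y = -10 mm.
- carriage: Sliding carriage with its upright steel end plate, 70 mm wide, 10 mm thick, top 100 mm above the bench, same 16 mm eye on the axle line; cheeks beside the bed, 68 mm high, reach 65 mm back (+y). Origin on the bench surface below the axle line, at its inner face (the face towards the fixed plate), which is at y = 0; outer face at y = +10 mm. Axes as the jig's.
- carriage_gap (a joint): Carriage position: clear distance in m between the inner faces of the two plates (0 to 0.23). Grows as the carriage is slid away from the fixed plate along the jig's +y. It stays where it is left; sliding it takes about 3 N.
- carriage_grip (a point): Middle of the black grip block on top of the carriage's plate, 120 mm above the bench and 12 mm beyond the plate's inner face. The block is 20 mm wide (x), 24 mm long (y) and stands 36 mm high above the plate, its top 136 mm above the bench.
- axle: Dummy axle, about 0.15 kg: steel rod 12 mm thick, 195 mm long along its +y, last 16 mm tapering to a 5 mm nose; black eight-sided handle 24 mm across flats, 46 mm long along -y. Origin on its axis at the shoulder between handle and rod. Starts stuck through the eyes of both plates, handle outside the fixed plate, +y along the jig's +y, two of the handle's flats upright.
- axle_tip (a point): Nose of the dummy axle, 195 mm along +y from its shoulder.
- axle_rest: Wooden rest, fixed, for laying the axle down (optional): foot 50 x 140 mm with two V-notched posts at y = -50 and +50 mm, each 12 mm thick, 53 mm high. A rod lying in the notches has its axis 45 mm above the bench, along the rest's y. Origin on the bench under the middle.
- spacer1: Aluminium spacer of square bar, 44 x 44 mm, its four long edges bevelled 6 mm, 40 mm long, with a 16 mm bore along its own y. Origin at its centre. 0.16 kg. At the start it lies on a flat on the bench, centre 22 mm up, bore level. All spacers are alike and interchangeable; two to four are there.
- spacer2: Aluminium spacer of square bar, 44 x 44 mm, its four long edges bevelled 6 mm, 40 mm long, with a 16 mm bore along its own y. Origin at its centre. 0.16 kg. At the start it lies on a flat on the bench, centre 22 mm up, bore level. All spacers are alike and interchangeable; two to four are there.
- spacer3: Aluminium spacer of square bar, 44 x 44 mm, its four long edges bevelled 6 mm, 40 mm long, with a 16 mm bore along its own y. Origin at its centre. 0.16 kg. At the start it lies on a flat on the bench, centre 22 mm up, bore level. All spacers are alike and interchangeable; two to four are there.
- spacer4: Aluminium spacer of square bar, 44 x 44 mm, its four long edges bevelled 6 mm, 40 mm long, with a 16 mm bore along its own y. Origin at its centre. 0.16 kg. At the start it lies on a flat on the bench, centre 22 mm up, bore level. All spacers are alike and interchangeable; two to four are there.
- flux_jar: Bystander: closed jar, 64 mm diameter, 75 mm high. Origin under its middle.
- head_tube: Bystander: steel tube standing upright, 38 mm diameter, 130 mm high. Origin under its middle.
- spanner: Bystander: spanner 190 mm long, lying flat along its own x.
- lug_tray: Bystander: open tray 100 x 140 x 35 mm with lugs. Origin under its middle.
Mind the look-alikes: they are no part of the job. Of the things like the axle, leave any that is green or pink; of the rest the larger one is meant.

How it is judged (in metres and radians):
On the way, in this order (a step that is already met when the one before it is completed fails the run):
1. the dummy axle is drawn right out of the fixed plate (y of axle_tip in the frame of fixed_plate below -0.012 m), for 0.1 s.
2. every spacer lies in the V bed between the plates, bore along the bed (x of spacer1 in the frame of jig between -0.004 and 0.004 m and z of spacer1 in the frame of jig between 0.076 and 0.084 m and y of each of spacer1, spacer2, spacer3, spacer4 in the frame of jig above 0.015 m and angle between the y axis of each of spacer1, spacer2, spacer3, spacer4 and the y axis of jig, either way round below 0.08 rad and x of spacer2 in the frame of jig between -0.004 and 0.004 m and z of spacer2 in the frame of jig between 0.076 and 0.084 m and x of spacer3 in the frame of jig between -0.004 and 0.004 m and z of spacer3 in the frame of jig between 0.076 and 0.084 m and x of spacer4 in the frame of jig between -0.004 and 0.004 m and z of spacer4 in the frame of jig between 0.076 and 0.084 m and y of each of spacer1, spacer2, spacer3, spacer4 in the frame of carriage below -0.015 m), for 0.2 s.
3. with every spacer in the bed, the carriage presses the row against the fixed plate: contact force between spacers and both plates (all of step 2 and (contact force between fixed_plate and spacer1 above 1 N or contact force between fixed_plate and spacer2 above 1 N or contact force between fixed_plate and spacer3 above 1 N or contact force between fixed_plate and spacer4 above 1 N) and (contact force between carriage and spacer1 above 1 N or contact force between carriage and spacer2 above 1 N or contact force between carriage and spacer3 above 1 N or contact force between carriage and spacer4 above 1 N)).
At the end, for the whole second after the job is handed in: Every spacer lies in the V bed within 4 mm of the axle line and square to it, the row closed up between the two plates with no gap over 3 mm anywhere; the dummy axle runs through both plates and all spacers with its shoulder within 5 mm of the fixed plate's outer face; all is released and at rest (all of step 2 and y of any of spacer1, spacer2, spacer3, spacer4 in the frame of fixed_plate below 0.023 m and y of any of spacer1, spacer2, spacer3, spacer4 in the frame of carriage above -0.023 m and (distance between spacer1 and spacer2 below 0.043 m or distance between spacer1 and spacer3 below 0.043 m or distance between spacer1 and spacer4 below 0.043 m) and (distance between spacer2 and spacer1 below 0.043 m or distance between spacer2 and spacer3 below 0.043 m or distance between spacer2 and spacer4 below 0.043 m) and (distance between spacer3 and spacer1 below 0.043 m or distance between spacer3 and spacer2 below 0.043 m or distance between spacer3 and spacer4 below 0.043 m) and (distance between spacer4 and spacer1 below 0.043 m or distance between spacer4 and spacer2 below 0.043 m or distance between spacer4 and spacer3 below 0.043 m) and distance between spacer1 and spacer2 below 0.125 m and distance between each of spacer1, spacer2 and spacer3 below 0.125 m and distance between each of spacer1, spacer2, spacer3 and spacer4 below 0.125 m and y of axle in the frame of jig between -0.015 and -0.005 m and x of axle in the frame of jig between -0.005 and 0.005 m and z of axle in the frame of jig between 0.074 and 0.086 m and angle between the y axis of axle and the y axis of jig, either way round below 0.05 rad and y of axle_tip in the frame of carriage above 0.01 m and linear speed of each of spacer1, spacer2, spacer3, spacer4, axle below 0.02 m/s); the robot touches nothing.
It fails at once if the jar is knocked aside or over (moved more than 4 cm) (distance of flux_jar from where it was at the start of the episode above 0.04 m).
It fails at once if the head tube is knocked aside or over (moved more than 4 cm) (distance of head_tube from where it was at the start of the episode above 0.04 m).
It fails at once if the spanner is knocked aside or over (moved more than 4 cm) (distance of spanner from where it was at the start of the episode above 0.04 m).
It fails at once if the tray of lugs is knocked aside or over (moved more than 4 cm) (distance of lug_tray from where it was at the start of the episode above 0.04 m).
Of spacer1, spacer2, spacer3, spacer4 only 2 to 4 are there at a start; the rules pass over those that are not, and their reading is None.
At some moment in a run one of spacer1, spacer2, spacer3, spacer4 may be knocked a few centimetres aside while the robot is not near it.
It also fails if it takes over 210 s, if anything falls off the work surface, if the arm or the gripper's body presses on something with over 40 N, if the wrist force passes 120 N, or if a joint passes its speed limit or range.

## Working session

There is one attempt and no reset: what is moved stays moved. The work goes in short steps, Python scripts to look and compute and a tool call to move; the robot and the scene stay as the last step left them, time stands still between calls to the robot, and variables do not carry over. Pictures are saved under pics/ and viewed, at most 14 in all, crops included, and the job is handed in when it is done.

Besides the shell and the picture viewer there is one more tool, called after "Emit:" as name(argument=value, ...) on one line, values as JSON. move_arm: Moves the arm, as the interface text tells. Its arguments: {"type":"object","properties":{"motion":{"type":"array","items":{"type":"array","items":{"type":"number"}}},"grip_force":{"type":"number"}},"required":["motion"]}

```bash
mkdir -p pics; python3 - <<'E'
from rig import sensors, grab_frame, camera_params
import cv2,numpy as np
print(sensors.sense())
for n in ("scene","top"):
    p,d=grab_frame(n); cv2.imwrite(f"pics/{n}0.png",p[:,:,::-1]); np.save(f"pics/{n}0.npy",d); np.save(f"pics/{n}0rgb.npy",p)
    print(n,camera_params(n))
E
```

```text
{'clock': 0.0, 'qpos': array([-1.34040535e+00,  3.53638939e-01,  1.63416804e+00,  6.42295770e-07,
        1.15518466e+00, -2.40995400e-03]), 'qvel': array([-0.00135247, -0.00141249, -0.00033121, -0.00086739, -0.00258194,
       -0.00062865]), 'joint_efforts': array([-1.24847738e-04, -6.05254769e+01, -3.42062867e+01,  1.64947724e-04,
        9.28461406e-03, -3.06875677e-06]), 'eef_pos': array([ 144.07199448, -607.66380159,  230.55292347]), 'tcp_rot': array([-3.14019368e+00, -3.95871793e-06,  2.32800671e-01]), 'contact_force': array([-0.23022126, -0.8043218 , -0.44445698]), 'wrist_torque': array([ 0.01571477, -0.01237221,  0.02246324]), 'grasp_force': 0.0, 'opening': 1.004108082693847}
scene {'camera_matrix': array([[396.62442994,   0.        , 261.96750236],
       [  0.        , 396.62442994, 190.60383385],
       [  0.        ,   0.        ,   1.        ]]), 'world_from_camera': array([[ 6.91602581e-01,  5.88778078e-01, -4.18361379e-01,
         1.05779371e+03],
       [ 7.22221428e-01, -5.56462582e-01,  4.10786566e-01,
        -3.95281848e+02],
       [ 9.05967142e-03, -5.86250603e-01, -8.10079103e-01,
         9.93750579e+02],
       [ 0.00000000e+00,  0.00000000e+00,  0.00000000e+00,
         1.00000000e+00]])}
top {'camera_matrix': array([[487.19919653,   0.        , 258.25441556],
       [  0.        , 487.19919653, 185.54685715],
       [  0.        ,   0.        ,   1.        ]]), 'world_from_camera': array([[-2.44050559e-02, -9.94655127e-01,  1.00327319e-01,
         3.96091589e+02],
       [-9.99688690e-01,  2.37607025e-02, -7.61262064e-03,
         5.30172197e+01],
       [ 5.18808457e-03, -1.00481873e-01, -9.94925363e-01,
         1.91271670e+03],
       [ 0.00000000e+00,  0.00000000e+00,  0.00000000e+00,
         1.00000000e+00]])}
```

View pics/scene0.png

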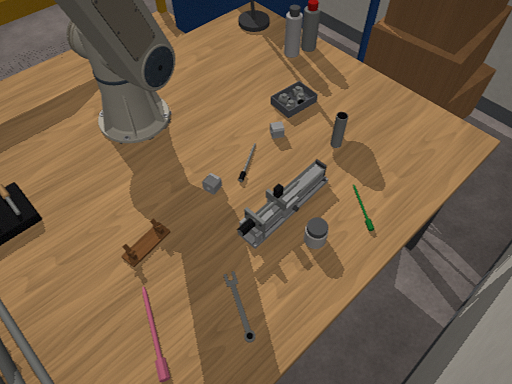

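View pics/top0.png

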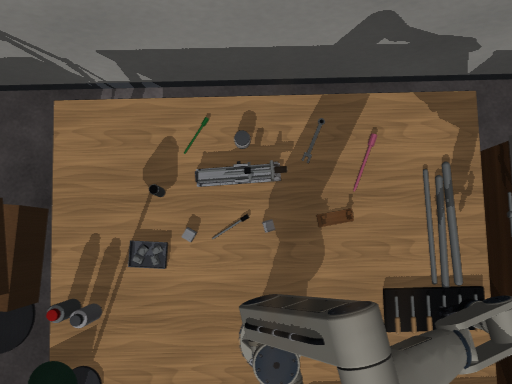

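```bash
cat > h.py <<'E'
import numpy as np,cv2
from rig import sensors, grab_frame, camera_params
from scipy.spatial.transform import Rotation as R
def cloud(d,P):
    K=P["camera_matrix"];T=P["world_from_camera"]
    v,u=np.indices(d.shape)
    c=np.stack([(u-K[0,2])/K[0,0]*d,(v-K[1,2])/K[1,1]*d,d],-1)
    return c@T[:3,:3].T+T[:3,3]
def pose():
    s=sensors.sense(); return s["eef_pos"],R.from_euler("xyz",s["tcp_rot"]).as_matrix()
def snap(n,name):
    P=camera_params(n);p,d=grab_frame(n)
    cv2.imwrite(f"pics/{name}.png",p[:,:,::-1]);np.savez(f"pics/{name}.npz",p=p,d=d,**P)
    return p,d,cloud(d,P)
def goal(pos,Rg,p=None,Rc=None):
    if p is None: p,Rc=pose()
    return R.from_matrix(Rc.T@Rg).as_rotvec(), Rc.T@(np.array(pos)-p)/1000
def down(yaw): # tool down, closing axis (tool y) at direction: R=Rz(yaw)Rx(pi)
    return R.from_euler("xyz",[np.pi,0,yaw]).as_matrix()
E
python3 - <<'E'
from h import *
for n in ("scene","top"):
    P=camera_params(n); d=np.load(f"pics/{n}0.npy"); W=cloud(d,P)
    p=np.load(f"pics/{n}0rgb.npy")
    pts={"scene":[(212,181),(277,128),(245,226),(316,225),(340,117),(242,178),(320,166),(278,188),(130,252),(161,228)],"top":[(190,233),(269,225),(243,139),(157,190),(282,170),(247,171),(321,219),(349,213),(200,177)]}[n]
    for u,v in pts: print(n,u,v,W[v,u].round(0))
p=np.load("pics/scene0rgb.npy")[:,:,::-1]
a=cv2.resize(p[140:250,185:335],None,fx=4,fy=4,interpolation=cv2.INTER_CUBIC)
cv2.imwrite("pics/crop.png",a)
E
```

```text
scene 212 181 [439.   2.  45.]
scene 277 128 [414. 302.  43.]
scene 245 226 [642. -48.  87.]
scene 316 225 [765.  99.  72.]
scene 340 117 [575. 413. 132.]
scene 242 178 [474.  90.  14.]
scene 320 166 [629. 272.  58.]
scene 278 188 [639.  76. 137.]
scene 130 252 [ 475. -307.   48.]
scene 161 228 [ 460. -202.   31.]
top 190 233 [409. 304.  39.]
top 269 225 [432.   1.  49.]
top 243 139 [762.  93.  74.]
top 157 190 [569. 412. 125.]
top 282 170 [637. -52.  86.]
top 247 171 [630.  79. 137.]
top 321 219 [ 451. -203.   13.]
top 349 213 [ 470. -307.   44.]
top 200 177 [621. 261.  61.]
```

View pics/crop.png

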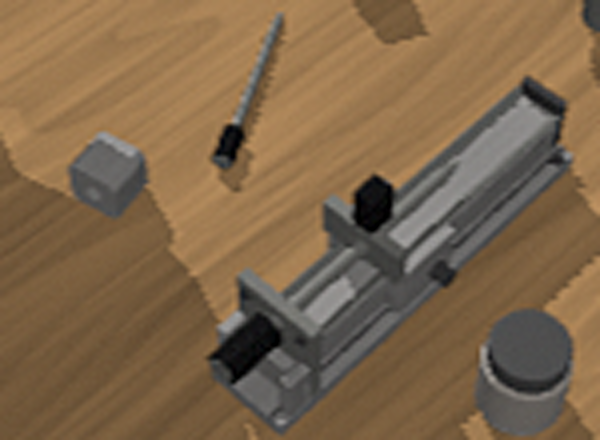

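The crop shows the dark-handled axle stuck in the jig: handle at crop (245,345), that is scene (245,228). A smaller dark-handled look-alike lies at scene (245,165). Green is at (364,208) and pink at (155,335). The one in the jig is meant: it is the larger of the two that aren't green or pink, and it goes through both plates. Two spacers are visible, at scene (212,183) and (277,130). Next I'll take close views with the wrist camera.

```bash
python3 - <<'E'
from h import *
p,Rc=pose()
T=camera_params("wrist")["world_from_camera"]
print(camera_params("wrist")["camera_matrix"]);print((Rc.T@T[:3,:3]).round(3),(Rc.T@(T[:3,3]-p)).round(1))
r,t=goal([580,40,400],down(np.pi/2)); print(r.round(3),t.round(3))
E
```

```text
[[271.39781091   0.         255.3057901 ]
 [  0.         271.39781091 188.37017782]
 [  0.           0.           1.        ]]
[[-0.    -0.948 -0.318]
 [ 1.    -0.    -0.001]
 [ 0.001 -0.318  0.948]] [  82.1    0.7 -141.4]
[-1.000e-03 -1.000e-03 -1.338e+00] [ 0.574 -0.53  -0.169]
```

The manual's scale: shifts go in shares of 60 cm and turns go in shares of 4 rad. Converting my numbers, 0.3 m is 0.5, -0.169 m is -0.2817, -1 rad is -0.25.

Emit:
move_arm(motion=[[0, 0, -0.025, 0.0333, -0.0317, -0.0333, 0.0854], [0, 0, -0.05, 0.1, -0.0933, -0.1, 0.0854], [0, 0, -0.075, 0.1667, -0.155, -0.1667, 0.0854], [0, 0, -0.1, 0.2333, -0.2167, -0.2333, 0.0854], [0, 0, -0.1375, 0.3, -0.2783, -0.2817, 0.0854], [0, 0, -0.175, 0.3667, -0.3417, -0.2817, 0.0854], [0, 0, -0.2125, 0.4333, -0.405, -0.2817, 0.0854], [0, 0, -0.25, 0.5, -0.4667, -0.2817, 0.0854]])

```text
clock: 1.1
eef_pos: [372.1, -264.6, 400.4]
tcp_rot: [3.141, -0.0, 1.238]
contact_force: [0.8, -0.0, 0.1]
opening: 1.0
grasp_force: 0.0
```

```bash
python3 - <<'E'
from h import *
r,t=goal([580,40,400],down(np.pi/2)); print(r.round(3),t.round(3),sensors.sense()["clock"])
E
```

```text
[ 0.     0.    -0.333] [0.356 0.097 0.   ] 1.1
```

In the tool's units: 0.356 m is 0.5933, 0.097 m is 0.1617, -0.333 rad is -0.0833.

Emit:
move_arm(motion=[[0, 0, -0.0125, 0.0417, 0.0117, 0, 0.0854], [0, 0, -0.0275, 0.1333, 0.0367, 0, 0.0854], [0, 0, -0.045, 0.225, 0.0617, 0, 0.0854], [0, 0, -0.0625, 0.3167, 0.0867, 0, 0.0854], [0, 0, -0.075, 0.4083, 0.1117, 0, 0.0854], [0, 0, -0.0833, 0.5, 0.1367, 0, 0.0854], [0, 0, -0.0833, 0.5833, 0.1617, 0, 0.0854], [0, 0, -0.0833, 0.5933, 0.1617, 0, 0.0854]])

```text
clock: 2.1
eef_pos: [582.1, 39.8, 399.1]
tcp_rot: [-3.14, -0.0, 1.569]
contact_force: [-0.2, -0.0, -0.8]
opening: 0.999
grasp_force: 0.0
```

```bash
python3 - <<'E'
from h import *
p,d,W=snap("wrist","w1"); 
q,e,X=snap("scene","s1")
# grey compact blobs ~44 mm up, off the wood: list spacer candidates in scene & top
for n,(im,dd,C) in {"scene":(q,e,X),"top":snap("top","t1")}.items():
    z=C[:,:,2];m=((z>36)&(z<50)&(C[:,:,0]>0)&(C[:,:,0]<800)&(abs(C[:,:,1])<700)).astype(np.uint8)
    k,l,s,c=cv2.connectedComponentsWithStats(m)
    for i in range(1,k):
        if s[i,4]>12: print(n,c[i].round(0),s[i,2:],C[l==i].mean(0).round(0),im[l==i].mean(0).round(0))
E
```

```text
scene [291.  47.] [16  9 50] [135. 663.  43.] [94. 90. 87.]
scene [297.  87.] [ 5  4 15] [315. 504.  39.] [100. 100.  97.]
scene [284.  94.] [ 5  4 16] [309. 442.  39.] [101. 101.  98.]
scene [300.  94.] [ 5  5 17] [348. 488.  39.] [108. 108. 104.]
scene [290. 101.] [ 5  4 17] [351. 431.  40.] [108. 108. 104.]
scene [145. 120.] [ 29  21 114] [82.  3. 43.] [95. 91. 82.]
scene [117. 124.] [27  9 80] [ 32. -74.  43.] [97. 93. 84.]
scene [276. 126.] [ 14  12 120] [408. 307.  42.] [134. 132. 130.]
scene [336. 138.] [12  6 34] [580. 412.  43.] [68. 67. 64.]
scene [310. 184.] [29 27 69] [647. 211.  43.] [82. 82. 81.]
scene [211. 180.] [ 18  15 165] [432.   3.  42.] [103. 101. 100.]
scene [ 12. 205.] [ 27  25 110] [ 113. -467.   44.] [73. 70. 65.]
scene [284. 212.] [ 34  25 101] [665.  79.  43.] [74. 73. 72.]
scene [  9. 215.] [ 6  5 14] [ 133. -489.   37.] [22. 22. 23.]
scene [155. 224.] [13  9 50] [ 446. -209.   44.] [81. 54. 30.]
scene [254. 230.] [ 9  7 25] [650. -24.  45.] [89. 89. 88.]
scene [313. 239.] [21 14 53] [779.  75.  43.] [95. 90. 85.]
scene [259. 237.] [11  9 28] [674. -26.  43.] [76. 75. 74.]
scene [128. 250.] [12 10 47] [ 461. -307.   44.] [85. 56. 31.]
top [349. 214.] [ 5  7 24] [ 466. -306.   45.] [63. 41. 24.]
top [323. 220.] [ 4  9 15] [ 444. -207.   45.] [62. 44. 28.]
top [268. 221.] [10  5 21] [447.   4.  44.] [76. 73. 71.]
top [188. 234.] [ 13  15 103] [405. 310.  44.] [102. 102. 105.]
top [142. 250.] [ 8  9 31] [348. 488.  40.] [75. 77. 77.]
top [156. 249.] [ 6  8 21] [350. 435.  42.] [78. 80. 81.]
top [138. 259.] [11  7 32] [315. 502.  42.] [73. 74. 74.]
top [154. 260.] [ 7  9 24] [310. 440.  42.] [72. 74. 74.]
top [420. 308.] [  73   45 1482] [ 108. -561.   41.] [23. 20. 18.]
top [ 97. 310.] [ 8 13 21] [129. 654.  43.] [44. 43. 44.]
top [452. 325.] [10  9 42] [  39. -678.   40.] [11. 11. 11.]
```

View pics/w1.png

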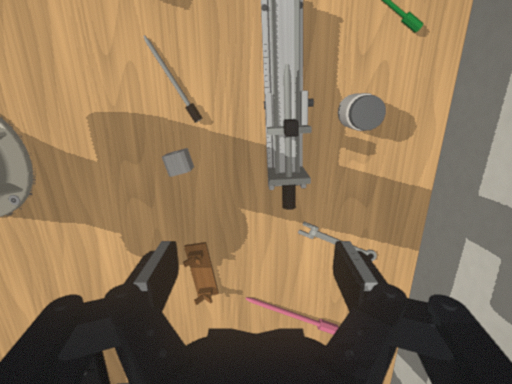

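The wrist view (image up is +y, right is +x) shows these: handle (289,197), fixed plate (288,177), grip block (291,127), spacer (178,162), rest (202,270). Scene and top agree that there are only two spacers, near (435,3) and (407,306).

```bash
python3 - <<'E'
from h import *
f=np.load("pics/w1.npz");W=cloud(f["d"],f);x,y,z=W[...,0],W[...,1],W[...,2]
def comp(name,m,mn=15):
    k,l,s,c=cv2.connectedComponentsWithStats(m.astype(np.uint8))
    for i in range(1,k):
        if s[i,4]>=mn:
            P=W[l==i];r=cv2.minAreaRect(P[:,:2].astype(np.float32))
            print(name,c[i].round(0),s[i,4],"mean",P.mean(0).round(1),"rect",np.round(r[0],1),np.round(r[1],1),round(r[2],1))
jig=(abs(x-635)<70)
comp("platetop",jig&(z>94)&(z<106)&(y>-80)&(y<160))
comp("handle",jig&(z>82)&(z<98)&(y<-25)&(y>-90))
comp("grip",jig&(z>128)&(z<142)&(y<160))
comp("base",jig&(z>10)&(z<22)&(y<300))
comp("sp",(abs(x-435)<60)&(abs(y)<60)&(z>38)&(z<50))
comp("rest",(abs(x-455)<60)&(abs(y+255)<90)&(z>42)&(z<60))
comp("restfoot",(abs(x-455)<60)&(abs(y+255)<90)&(z>6)&(z<60))
# handle & bed axis line: per y bin midpoint of x
for a in range(-70,-25,8):
    m=jig&(y>a)&(y<a+8)&(z>70)&(z<98); print(a,m.sum(),(x[m].min()+x[m].max())/2 if m.any() else 0, z[m].max())
E
```

```text
platetop [305. 130.] 84 mean [661.2  72.2  98.7] rect [661.5  72. ] [19.8  9.9] 3.5
platetop [276. 131.] 109 mean [614.8  70.   98.6] rect [615.1  70.1] [25.7  9.7] 0.0
platetop [290. 181.] 258 mean [640.5 -14.   98.5] rect [640.7 -14.3] [68.4 10.9] 3.4
handle [289. 197.] 308 mean [641.6 -47.2  86.9] rect [641.7 -47.2] [22.9 45.2] 3.3
grip [292. 128.] 229 mean [635.3  78.4 134.2] rect [635.4  78.1] [19.4 23.4] 1.1
base [267.  49.] 848 mean [602.7 200.4  15.2] rect [603.8 172.5] [ 15.  205.8] 2.8
base [301.  45.] 275 mean [661.5 206.7  15.1] rect [661.3 204.4] [  5.2 141.1] 2.6
base [270. 151.] 266 mean [610.9  22.6  14.9] rect [610.8  28.8] [15.  79.5] 2.8
base [301. 150.] 99 mean [670.8  23.7  14.5] rect [670.9  23.4] [ 4.5 63. ] 3.0
base [285. 312.] 178 mean [ 652.3 -372.4   12.4] rect [ 645.  -369.8] [ 11.6 129.2] 67.6
sp [176. 164.] 452 mean [432.2   3.1  42.3] rect [431.5   2.6] [43.4 40.2] 14.9
rest [187. 263.] 45 mean [ 436.  -209.3   46.6] rect [ 436.1 -210.6] [14.1 13.4] 9.8
rest [199. 261.] 34 mean [ 462.9 -204.9   47.4] rect [ 462.4 -206.1] [11.9 13.3] 6.8
rest [209. 299.] 32 mean [ 478.6 -303.3   47.2] rect [ 478.1 -304.7] [12.3 12.8] 12.6
rest [197. 301.] 39 mean [ 451.6 -308.2   46.6] rect [ 451.  -308.6] [13.1 12.1] 15.2
restfoot [201. 272.] 1253 mean [ 457.9 -254.    17.2] rect [ 456.9 -256.8] [ 50.1 140.7] 8.7
-70 56 642.2989326516171 90.13619829199439
-62 58 641.9267398928919 90.65408664913133
-54 59 641.5534469318054 90.55281490584576
-46 60 641.199925057995 90.78379202515151
-38 55 640.8544688012315 90.20472775159533
-30 49 640.5634045520792 90.5011916664186
```

```bash
python3 - <<'E'
from h import *
r,t=goal([641.8,-48,150],down(np.pi/2+.05)); print(r.round(3),t.round(4))
E
```

```text
[-0.001  0.    -0.055] [-0.0844  0.062   0.2498]
```

In the tool's units: 0.25 m is 0.4167, -0.0844 m is -0.1407, -0.05 rad is -0.0125.

Emit:
move_arm(motion=[[0, 0, -0.0025, -0.02, 0.015, 0.05, 0.06], [0, 0, -0.005, -0.0417, 0.0333, 0.1333, 0.06], [0, 0, -0.0075, -0.0667, 0.05, 0.2167, 0.06], [0, 0, -0.01, -0.0917, 0.0667, 0.2917, 0.06], [0, 0, -0.0125, -0.1167, 0.085, 0.35, 0.06], [0, 0, -0.0133, -0.1407, 0.1033, 0.4083, 0.06], [0, 0, -0.0133, -0.1407, 0.1033, 0.4167, 0.06], [0, 0, -0.0133, -0.1407, 0.1033, 0.4167, 0.06]])

```text
clock: 3.25
eef_pos: [642.2, -48.1, 151.1]
tcp_rot: [3.142, -0.0, 1.618]
contact_force: [0.2, 0.6, -0.0]
opening: 0.7
grasp_force: 0.0
```

```bash
python3 - <<'E'
from h import *
p,d,W=snap("wrist","w2");x,y,z=W[...,0],W[...,1],W[...,2]
print(pose()[0].round(1),sensors.sense()["tcp_rot"].round(4))
for a in range(-80,-20,6):
    m=(abs(x-640)<40)&(y>a)&(y<a+6)&(z>70)&(z<98)
    if m.any(): print(a,m.sum(),x[m].min().round(1),x[m].max().round(1),z[m].max().round(1))
m=(abs(x-640)<60)&(abs(y+15)<30)&(z>95)&(z<106); P=W[m]
print(P.mean(0),cv2.minAreaRect(P[:,:2].astype(np.float32)))
r,t=goal([641.8,-48,61],down(np.pi/2+.05)); print(r.round(3),t.round(4))
E
```

```text
[642.7 -47.7 151.8] [3.1402e+00 1.0000e-04 1.6181e+00]
-74 64 631.1 654.3 89.8
-68 184 630.9 654.9 90.0
-62 194 630.8 654.6 89.9
-56 195 630.6 654.2 89.9
-50 198 630.4 653.9 90.6
-44 201 630.3 653.5 89.9
-38 211 630.1 653.1 90.3
-32 210 629.1 652.8 90.6
-26 149 611.2 669.6 98.0
[640.44290479 -14.07791884  98.62050178] ((640.4475708007812, -14.364137649536133), (70.05846405029297, 10.261472702026367), 2.9506938457489014)
[ 0.001  0.    -0.003] [-0.0002 -0.001   0.0908]
```

In the tool's units: 0.09 m is 0.15, 0.08 m is 0.1333, -0.003 rad is -0.0008.

Emit:
move_arm(motion=[[0, 0, -0.0008, 0, -0.0008, 0.0667, 0.06], [0, 0, -0.0008, 0, -0.0008, 0.1333, 0.06], [0, 0, -0.0008, 0, -0.0008, 0.15, 0.06], [0, 0, -0.0008, 0, -0.0008, 0.15, 0.0], [0, 0, -0.0008, 0, -0.0008, 0.15, 0.0], [0, 0, -0.0008, 0, -0.0008, 0.15, 0.0], [0, 0, -0.0008, 0, -0.0008, 0.15, 0.0]], grip_force=40)

```text
clock: 4.18
eef_pos: [643.1, -47.6, 62.1]
tcp_rot: [3.139, 0.0, 1.622]
contact_force: [-2.6, 0.3, 7.6]
opening: 0.268
grasp_force: 40.4
```

```bash
python3 - <<'E'
from h import *
s=sensors.sense();print(s)
E
```

```text
{'clock': 4.175, 'qpos': array([-7.62089703e-02,  5.72210231e-01,  1.70933701e+00,  1.22161457e-04,
        8.57753997e-01, -1.27250966e-01]), 'qvel': array([ 0.00058485,  0.00154133, -0.00181495,  0.00078727,  0.00132725,
       -0.00074993]), 'joint_efforts': array([ -0.07913388, -63.82793427, -25.90305805,  -0.07056975,
        -0.69996502,   0.06823652]), 'eef_pos': array([643.10216519, -47.56913121,  62.08774585]), 'tcp_rot': array([3.13930802e+00, 1.98963478e-04, 1.62175829e+00]), 'contact_force': array([-2.56159244,  0.31829043,  7.61157376]), 'wrist_torque': array([0.18316013, 0.30316752, 0.08428996]), 'grasp_force': 40.40922291576862, 'opening': 0.26827985100386315}
```

In the tool's units: -0.22 m is -0.3667, -0.001 m is -0.0017.

Emit:
move_arm(motion=[[0, 0, 0, -0.0167, 0, -0.0017, 0.0], [0, 0, 0, -0.0667, 0, -0.0017, 0.0], [0, 0, 0, -0.1167, 0, -0.0017, 0.0], [0, 0, 0, -0.1667, 0, -0.0017, 0.0], [0, 0, 0, -0.2167, 0, -0.0017, 0.0], [0, 0, 0, -0.2667, 0, -0.0017, 0.0], [0, 0, 0, -0.3167, 0, -0.0017, 0.0], [0, 0, 0, -0.3667, 0, -0.0017, 0.0]])

```text
clock: 5.18
eef_pos: [653.3, -268.9, 61.5]
tcp_rot: [3.141, 0.001, 1.622]
contact_force: [0.5, 0.4, -1.4]
opening: 0.271
grasp_force: 39.4
```

Emit:
move_arm(motion=[[0, 0, 0, 0, 0, 0, 0.0], [0, 0, 0, 0, 0, 0, 0.0]])

```text
clock: 5.42
eef_pos: [653.1, -267.2, 61.2]
tcp_rot: [-3.141, -0.0, 1.621]
contact_force: [-0.6, 0.1, -1.8]
opening: 0.267
grasp_force: 39.4
```

```bash
python3 - <<'E'
from h import *
print(pose()[0],sensors.sense()["contact_force"])
p,d,W=snap("wrist","w3");x,y,z=W[...,0],W[...,1],W[...,2]
q,e,X=snap("scene","s3")
cv2.imwrite("pics/c3.png",np.hstack([p[::,:,::-1][:, :],cv2.resize(q[130:290,190:340,::-1],(360,384))])[:, :872][:, ::1][:, :800])
for a in range(-260,-10,15):
    m=(abs(x-645)<40)&(y>a)&(y<a+15)&(z>62)&(z<98)
    if m.any(): print(a,m.sum(),x[m].min().round(1),x[m].max().round(1),z[m].max().round(1),np.percentile(z[m],80))
r,t=goal([600,-254.,200],down(np.pi/2+.15));print(r,t)
E
```

```text
[ 653.06165005 -267.15415616   61.21249945] [-0.62232531  0.10070395 -1.80914351]
-260 2488 634.7 678.4 98.0 88.33685789433338
-245 1197 640.1 663.9 88.5 82.75865488917327
-230 734 644.9 656.7 82.9 81.15387796875991
-215 855 643.9 656.2 82.8 80.97941327283831
-200 947 642.9 655.3 82.5 80.83702077188417
-185 1059 642.0 654.3 82.7 80.7856750346847
-170 1194 641.1 653.4 82.4 80.64844162675595
-155 432 640.9 652.4 82.1 80.43728654761532
[-0.00031049 -0.00028645 -0.0984271 ] [ 0.01525661 -0.05253531 -0.13872491]
```

View pics/c3.png

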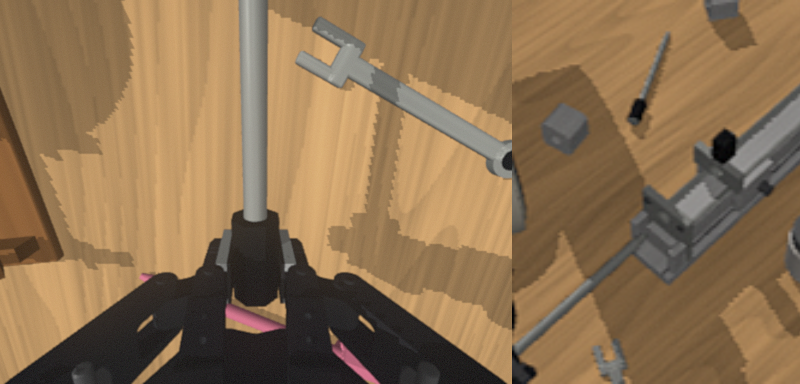

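```bash
python3 - <<'E'
from h import *
for z in (110,29.5):
    r,t=goal([472,-354.3,z],down(np.pi/2+.155));print(r.round(3),t.round(4))
E
```

```text
[-0.    -0.    -0.103] [-0.0783 -0.1855 -0.0487]
[-0.    -0.    -0.103] [-0.0784 -0.1855  0.0318]
```

In the tool's units: -0.1855 m is -0.3092, -0.0784 m is -0.1307, -0.103 rad is -0.0258.

Emit:
move_arm(motion=[[0, 0, 0, -0.0083, -0.0167, -0.0333, 0.0], [0, 0, -0.005, -0.0333, -0.075, -0.075, 0.0], [0, 0, -0.01, -0.06, -0.1417, -0.0817, 0.0], [0, 0, -0.015, -0.0867, -0.2083, -0.0817, 0.0], [0, 0, -0.02, -0.1133, -0.27, -0.0817, 0.0], [0, 0, -0.0258, -0.1307, -0.3092, -0.0817, 0.0], [0, 0, -0.0258, -0.1307, -0.3092, -0.0817, 0.0], [0, 0, -0.0258, -0.1307, -0.3092, -0.05, 0.0]])

```text
clock: 6.52
eef_pos: [473.9, -355.8, 93.0]
tcp_rot: [3.138, 0.003, 1.724]
contact_force: [1.4, -1.2, -2.6]
opening: 0.272
grasp_force: 39.7
```

```bash
python3 - <<'E'
from h import *
p,d,W=snap("wrist","w4");x,y,z=W[...,0],W[...,1],W[...,2]
print(pose()[0])
for a in range(-330,-140,15):
    m=(abs(x-460)<60)&(y>a)&(y<a+15)&(z>75)&(z<140)
    if m.any(): print(a,m.sum(),((x[m].min()+x[m].max())/2).round(1),z[m].max().round(1))
for nm,sel in (("posts",(abs(x-457)<60)&(abs(y+257)<80)&(z>42)&(z<58)),):
    k,l,s,c=cv2.connectedComponentsWithStats(sel.astype(np.uint8))
    for i in range(1,k):
        if s[i,4]>20: print(nm,W[l==i].mean(0).round(1),s[i,4])
r,t=goal([472,-354.3,29.5],down(np.pi/2+.155));print(r.round(3),t.round(4))
E
```

```text
[ 472.22879538 -354.26913651   89.20497248]
-330 687 468.6 114.3
-315 791 466.1 114.3
-300 883 464.0 113.8
-285 987 461.5 114.0
-270 1109 458.9 113.6
-255 1229 456.5 113.8
-240 24 459.4 111.6
posts [ 450.8 -309.4   47.6] 348
posts [ 479.6 -304.7   48.8] 255
[-0.    -0.    -0.001] [-0.     -0.0002  0.0597]
```

In the tool's units: 0.0625 m is 0.1042, 0.061 m is 0.1017.

Emit:
move_arm(motion=[[0, 0, 0, 0, 0, 0.0333, 0.0], [0, 0, 0, 0, 0, 0.075, 0.0], [0, 0, 0, 0, 0, 0.0967, 0.0], [0, 0, 0, 0, 0, 0.1017, 0.0], [0, 0, 0, 0, 0, 0.1042, 0.0], [0, 0, 0, 0, 0, 0.1042, 0.0]])

```text
clock: 7.32
eef_pos: [472.0, -354.8, 29.3]
tcp_rot: [-3.141, -0.0, 1.725]
contact_force: [-2.2, 1.4, 0.3]
opening: 0.273
grasp_force: 40.0
```

In the tool's units: -0.16 m is -0.2667, -0.11 m is -0.1833.

Emit:
move_arm(motion=[[0, 0, 0, 0, 0, 0.0017, 0.0], [0, 0, 0, 0, 0, 0.0017, 0.0], [0, 0, 0, 0, 0, 0.0017, 0.045], [0, 0, 0, 0, 0, 0.0017, 0.045], [0, 0, 0, 0, 0, 0.0017, 0.045], [0, 0, 0, 0, 0, -0.0833, 0.045], [0, 0, 0, 0, 0, -0.1833, 0.07], [0, 0, 0, 0, 0, -0.2667, 0.07]])

```text
clock: 8.32
eef_pos: [472.4, -355.2, 191.1]
tcp_rot: [3.141, 0.001, 1.725]
contact_force: [0.6, -0.9, 0.2]
opening: 0.819
grasp_force: 0.0
```

```bash
python3 - <<'E'
from h import *
p,d,W=snap("wrist","w5");x,y,z=W[...,0],W[...,1],W[...,2]
print(pose()[0])
for a in range(-390,-100,15):
    m=(abs(x-460)<60)&(y>a)&(y<a+15)&(z>30)&(z<140)
    if m.any(): print(a,m.sum(),((x[m].min()+x[m].max())/2).round(1),z[m].max().round(1))
c=[635.6-.5,80,118]
r,t=goal([635,80,200],down(np.pi/2+.05));print(r.round(3),t.round(4))
E
```

```text
[ 474.98747428 -357.20015382  197.6234691 ]
-390 40 473.9 56.8
-375 293 473.7 58.1
-360 297 471.6 57.4
-345 340 469.2 58.2
-330 184 462.3 51.6
-315 499 464.0 52.2
-300 200 469.5 51.5
-285 190 460.0 51.3
-270 200 457.2 51.7
-255 222 454.9 51.7
-240 231 452.5 52.6
-225 484 448.7 52.1
-210 532 448.3 52.2
-195 35 446.1 50.7
[0.007 0.007 0.104] [ 0.4075  0.2252 -0.0037]
```

View pics/w5.png

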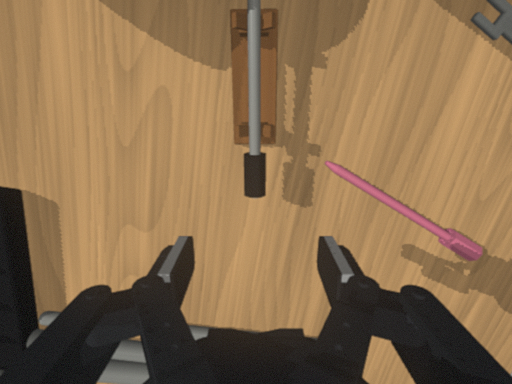

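The axle lies in the rest's notches: handle at (255,175), rod top about 52 mm, which matches an axis 45 mm up. Next is the carriage grip block.

In the tool's units: 0.376 m is 0.6267, 0.325 m is 0.5417, 0.07 rad is 0.0175.

Emit:
move_arm(motion=[[0, 0, 0, 0.025, 0.0133, -0.0167, 0.07], [0, 0, 0.0025, 0.1, 0.0567, -0.0167, 0.07], [0, 0, 0.0075, 0.1883, 0.1033, -0.0167, 0.05], [0, 0, 0.0125, 0.2767, 0.1533, -0.0083, 0.05], [0, 0, 0.0175, 0.365, 0.2017, -0.0083, 0.05], [0, 0, 0.0225, 0.4533, 0.25, 0, 0.05], [0, 0, 0.026, 0.5417, 0.3, 0, 0.05], [0, 0, 0.026, 0.6267, 0.3467, 0, 0.05]])

```text
clock: 9.38
eef_pos: [619.3, 51.4, 187.3]
tcp_rot: [-3.139, -0.0, 1.621]
contact_force: [0.8, -1.0, -0.1]
opening: 0.585
grasp_force: 0.0
```

```bash
python3 - <<'E'
from h import *
p,d,W=snap("wrist","w6");x,y,z=W[...,0],W[...,1],W[...,2]
m=(abs(x-635)<40)&(abs(y-80)<50)&(z>128)&(z<142); P=W[m];print(pose()[0].round(1),P.mean(0),cv2.minAreaRect(P[:,:2].astype(np.float32)))
m=(abs(x-435)<40)&(abs(y)<50)&(z>38)&(z<50); P=W[m];print(P.mean(0),cv2.minAreaRect(P[:,:2].astype(np.float32)))
r,t=goal([635,78.5,108],down(np.pi/2+.05));print(r.round(3),t.round(4))
E
```

```text
[621.6  57.4 187.5] [635.50058082  79.09883431 134.19011012] ((635.9566650390625, 78.21237182617188), (19.794902801513672, 23.573328018188477), 3.2160537242889404)
[433.54879632   4.01029184  42.18969843] ((431.44293212890625, 2.6509456634521484), (42.92927169799805, 40.178504943847656), 14.644869804382324)
[ 0.    -0.003  0.002] [0.0201 0.0145 0.0795]
```

In the tool's units: 0.03 m is 0.05, 0.0145 m is 0.0242, 0.002 rad is 0.0005.

Emit:
move_arm(motion=[[0, 0, 0.0005, 0.0167, 0.0133, 0.0333, 0.05], [0, 0, 0.0005, 0.0333, 0.0242, 0.05, 0.05], [0, 0, 0.0005, 0.0333, 0.0242, 0.05, 0.05], [0, 0, 0.0005, 0.0333, 0.0242, 0.05, 0.05]])

```text
clock: 9.93
eef_pos: [633.2, 68.2, 158.6]
tcp_rot: [-3.141, 0.0, 1.618]
contact_force: [0.4, 1.1, 0.4]
opening: 0.587
grasp_force: 0.0
```

```bash
python3 - <<'E'
from h import *
r,t=goal([635.3,78.5,108],down(np.pi/2+.05));print(pose()[0],r.round(3),t.round(4))
E
```

```text
[633.19915459  68.21741834 158.62593038] [-0.001  0.    -0.003] [0.0102 0.0026 0.0506]
```

In the tool's units: 0.05 m is 0.0833, 0.035 m is 0.0583, -0.003 rad is -0.0008.

Emit:
move_arm(motion=[[0, 0, -0.0008, 0.0167, 0.0042, 0.0083, 0.05], [0, 0, -0.0008, 0.0167, 0.0042, 0.0583, 0.05], [0, 0, -0.0008, 0.0167, 0.0042, 0.0833, 0.05], [0, 0, -0.0008, 0.0167, 0.0042, 0.0833, 0.05], [0, 0, -0.0008, 0.0167, 0.0042, 0.0833, 0.0], [0, 0, -0.0008, 0.0167, 0.0042, 0.0833, 0.0], [0, 0, -0.0008, 0.0167, 0.0042, 0.0833, 0.0], [0, 0, -0.0008, 0.0167, 0.0042, 0.0833, 0.0]])

```text
clock: 10.92
eef_pos: [635.5, 79.3, 110.0]
tcp_rot: [3.141, -0.0, 1.622]
contact_force: [-3.4, -0.1, 5.6]
opening: 0.23
grasp_force: 41.1
```

In the tool's units: 0.11 m is 0.1833, 0.105 m is 0.175.

Emit:
move_arm(motion=[[0, 0, 0, 0.0167, 0, 0, 0.0], [0, 0, 0, 0.0583, 0, 0, 0.0], [0, 0, 0, 0.1, 0, 0, 0.0], [0, 0, 0, 0.1417, 0, 0, 0.0], [0, 0, 0, 0.175, 0, 0, 0.0], [0, 0, 0, 0.1833, 0, 0, 0.0], [0, 0, 0, 0.1833, 0, 0, 0.0]])

```text
clock: 11.8
eef_pos: [630.0, 190.3, 110.0]
tcp_rot: [3.141, -0.001, 1.622]
contact_force: [-3.4, 2.8, 6.1]
opening: 0.225
grasp_force: 41.2
```

In the tool's units: -0.16 m is -0.2667, -0.14 m is -0.2333.

Emit:
move_arm(motion=[[0, 0, 0, 0, 0, 0, 0.06], [0, 0, 0, 0, 0, 0, 0.06], [0, 0, 0, 0, 0, -0.0333, 0.07], [0, 0, 0, 0, 0, -0.1, 0.08], [0, 0, 0, -0.0583, -0.0667, -0.1, 0.08], [0, 0, 0, -0.1167, -0.1417, -0.1, 0.08], [0, 0, 0, -0.175, -0.2083, -0.1, 0.08], [0, 0, 0, -0.2333, -0.2667, -0.1, 0.08]])

```text
clock: 12.8
eef_pos: [476.3, 40.1, 170.2]
tcp_rot: [3.14, 0.0, 1.622]
contact_force: [0.9, -0.3, 0.1]
opening: 0.937
grasp_force: 0.0
```

In the tool's units: -0.045 m is -0.075, -0.04 m is -0.0667.

Emit:
move_arm(motion=[[0, 0, 0, -0.05, -0.0583, 0, 0.08], [0, 0, 0, -0.0667, -0.075, 0, 0.08], [0, 0, 0, -0.0667, -0.075, 0, 0.08], [0, 0, 0, -0.0667, -0.075, 0, 0.08]])

```text
clock: 13.3
eef_pos: [435.7, -0.6, 169.4]
tcp_rot: [3.14, -0.0, 1.622]
contact_force: [-0.0, 1.1, 1.2]
opening: 0.937
grasp_force: 0.0
```

```bash
python3 - <<'E'
from h import *
print(pose()[0])
p,d,W=snap("wrist","w7");x,y,z=W[...,0],W[...,1],W[...,2]
m=(abs(x-435)<60)&(abs(y)<60)&(z>38)&(z<50); P=W[m];print(P.mean(0),cv2.minAreaRect(P[:,:2].astype(np.float32)))
m=(abs(x-635)<30)&(abs(y-190)<60)&(z>128)&(z<142); P=W[m];print(len(P) and (P.mean(0),cv2.minAreaRect(P[:,:2].astype(np.float32))))
E
```

```text
[435.73881266  -0.60748934 169.40462234]
[430.88519317   3.17526067  42.2282461 ] ((431.0221252441406, 2.2671852111816406), (43.08612060546875, 40.68581008911133), 15.191694259643555)
0
```

View pics/w7.png

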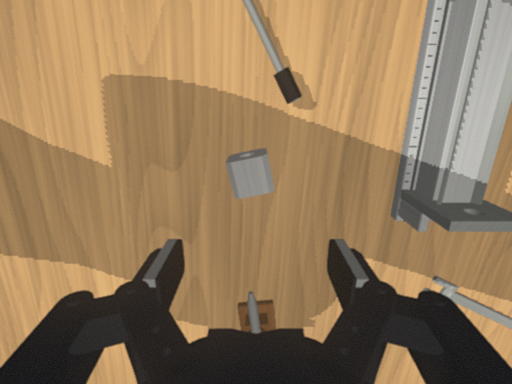

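The spacer's top face is centred at (250,178) in this view and its bore end faces up-image at (247,155). So the bore runs along about +y at yaw 15°, and I'll grip across the other two flats.

```bash
python3 - <<'E'
from h import *
r,t=goal([431,2.3,10.5],down(np.pi/2+.265));print(r.round(3),t.round(4))
E
```

```text
[ 0.001  0.    -0.213] [ 0.003  -0.0046  0.1587]
```

In the tool's units: 0.1587 m is 0.2645, -0.0046 m is -0.0077, -0.213 rad is -0.0533.

Emit:
move_arm(motion=[[0, 0, -0.025, 0.0025, -0.0033, 0.0333, 0.08], [0, 0, -0.0533, 0.005, -0.0077, 0.1, 0.08], [0, 0, -0.0533, 0.005, -0.0077, 0.1833, 0.08], [0, 0, -0.0533, 0.005, -0.0077, 0.25, 0.08], [0, 0, -0.0533, 0.005, -0.0077, 0.2645, 0.08], [0, 0, -0.0533, 0.005, -0.0077, 0.2645, 0.03], [0, 0, -0.0533, 0.005, -0.0077, 0.2645, 0.03], [0, 0, -0.0533, 0.005, -0.0077, 0.2645, 0.03]])

```text
clock: 14.35
eef_pos: [430.8, 1.8, 11.5]
tcp_rot: [3.139, 0.001, 1.835]
contact_force: [-0.2, 1.1, 6.5]
opening: 0.504
grasp_force: 41.7
```

In the tool's units: -0.14 m is -0.2333, -0.13 m is -0.2167, 0.05 rad is 0.0125.

Emit:
move_arm(motion=[[0, 0, 0, 0, 0, 0, 0.03], [0, 0, 0, 0, 0, 0, 0.03], [0, 0, 0, 0, 0, -0.0333, 0.03], [0, 0, 0, 0, 0, -0.1167, 0.03], [0, 0, 0, 0, 0, -0.2167, 0.03], [0, 0, 0.0125, 0, 0, -0.2333, 0.03], [0, 0, 0.0125, 0, 0, -0.2333, 0.03], [0, 0, 0.0125, 0, 0, -0.2333, 0.03]])

```text
clock: 15.35
eef_pos: [428.9, 1.6, 149.6]
tcp_rot: [-3.141, -0.0, 1.786]
contact_force: [0.6, 0.0, -1.5]
opening: 0.505
grasp_force: 41.6
```

```bash
python3 - <<'E'
from h import *
f=[640,-9.3]; c,s=np.cos(.05),np.sin(.05)
J=lambda x,y:[f[0]+c*x-s*y,f[1]+s*x+c*y]
print(J(0,24),pose()[0])
for z in (150,72): r,t=goal(J(0,24)+[z],down(np.pi/2+.05));print(r.round(3),t.round(4))
E
```

```text
[np.float64(638.8004999375037), np.float64(14.67000624947919)] [428.87320577   1.61665075 149.59797467]
[-0.001 -0.     0.165] [-0.032   0.2079 -0.0006]
[-0.001 -0.     0.165] [-0.032   0.2079  0.0774]
```

In the tool's units: 0.208 m is 0.3467, 0.2 m is 0.3333, 0.05 rad is 0.0125.

Emit:
move_arm(motion=[[0, 0, 0.005, -0.005, 0.025, 0, 0.03], [0, 0, 0.0125, -0.0167, 0.1, 0, 0.03], [0, 0, 0.02, -0.03, 0.1833, 0, 0.03], [0, 0, 0.03, -0.0433, 0.2667, 0, 0.03], [0, 0, 0.0413, -0.0533, 0.3333, 0, 0.03], [0, 0, 0.0413, -0.0533, 0.3467, 0, 0.03], [0, 0, 0.0413, -0.0533, 0.3467, 0.0167, 0.03], [0, 0, 0.0413, -0.0533, 0.3467, 0.05, 0.03]])

```text
clock: 16.35
eef_pos: [638.7, 14.5, 119.0]
tcp_rot: [-3.141, 0.0, 1.62]
contact_force: [-0.7, -0.1, -0.8]
opening: 0.507
grasp_force: 41.7
```

Emit:
move_arm(motion=[[0, 0, 0, 0, 0, 0, 0.03], [0, 0, 0, 0, 0, 0, 0.03]])

```text
clock: 16.6
eef_pos: [639.1, 14.5, 120.0]
tcp_rot: [-3.141, -0.0, 1.62]
contact_force: [-0.1, -0.3, -1.7]
opening: 0.51
grasp_force: 41.6
```

```bash
python3 - <<'E'
from h import *
r,t=goal([638.8,14.7,69.5],down(np.pi/2+.05));print(pose()[0],sensors.sense()["contact_force"],r.round(3),t.round(4))
E
```

```text
[639.06642304  14.50118491 119.97151629] [-0.10381434 -0.34155262 -1.70172879] [-0.001 -0.    -0.001] [ 0.0002 -0.0002  0.0505]
```

In the tool's units: 0.0505 m is 0.0842, 0.05 m is 0.0833.

Emit:
move_arm(motion=[[0, 0, 0, 0, 0, 0.025, 0.03], [0, 0, 0, 0, 0, 0.0583, 0.03], [0, 0, 0, 0, 0, 0.0717, 0.03], [0, 0, 0, 0, 0, 0.0783, 0.03], [0, 0, 0, 0, 0, 0.0817, 0.03], [0, 0, 0, 0, 0, 0.0833, 0.03], [0, 0, 0, 0, 0, 0.0842, 0.03], [0, 0, 0, 0, 0, 0.0842, 0.03]])

```text
clock: 17.6
eef_pos: [639.7, 14.6, 70.7]
tcp_rot: [3.141, 0.0, 1.62]
contact_force: [-3.6, -0.1, 5.2]
opening: 0.509
grasp_force: 42.4
```

In the tool's units: -0.09 m is -0.15, -0.08 m is -0.1333.

Emit:
move_arm(motion=[[0, 0, 0, 0, 0, 0, 0.065], [0, 0, 0, 0, 0, 0, 0.065], [0, 0, 0, 0, 0, 0, 0.065], [0, 0, 0, 0, 0, -0.05, 0.065], [0, 0, 0, 0, 0, -0.1333, 0.065], [0, 0, 0, 0, 0, -0.15, 0.08], [0, 0, 0, 0, 0, -0.15, 0.08]])

```text
clock: 18.48
eef_pos: [640.0, 14.6, 160.1]
tcp_rot: [3.14, 0.0, 1.62]
contact_force: [-0.5, 0.8, -0.7]
opening: 0.942
grasp_force: 0.0
```

```bash
python3 - <<'E'
from h import *
print(pose()[0])
p,d,W=snap("wrist","w8");x,y,z=W[...,0],W[...,1],W[...,2]
m=(abs(x-638)<30)&(y>-12)&(y<70)&(z>96)&(z<108); P=W[m];print(P.mean(0),cv2.minAreaRect(P[:,:2].astype(np.float32)))
m=(abs(x-638)<50)&(abs(y+15)<40)&(z>94)&(z<99.5); P=W[m];print(P.mean(0))
t,e,X=snap("top","t8");zz=X[...,2]
m=(abs(X[...,0]-407)<60)&(abs(X[...,1]-305)<60)&(zz>38)&(zz<50);print(X[m].mean(0) if m.any() else None)
r,t=goal([407,290.,200],down(np.pi/2+.05));print(r.round(3),t.round(4))
E
```

```text
[639.95225831  14.58481815 160.12517767]
[639.20528246  13.33292508 100.04924444] ((637.94677734375, 12.134014129638672), (59.91139602661133, 48.30779266357422), 0.14343197643756866)
[638.83496693  -6.70522997  97.9530248 ]
[406.25650127 308.58339941  44.35561678]
[-0.002 -0.    -0.001] [ 0.2865 -0.218  -0.0413]
```

View pics/w8.png

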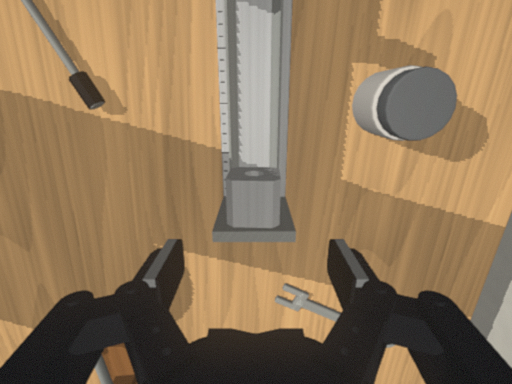

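The first spacer is seated in the bed at (252,197), square to it and close to the fixed plate. On to the second.

In the tool's units: 0.2865 m is 0.4775, -0.218 m is -0.3633.

Emit:
move_arm(motion=[[0, 0, 0, 0.0167, -0.0133, -0.0333, 0.08], [0, 0, 0, 0.075, -0.0567, -0.0667, 0.08], [0, 0, 0, 0.1417, -0.1067, -0.0667, 0.08], [0, 0, 0, 0.2167, -0.1633, -0.0667, 0.08], [0, 0, 0, 0.2917, -0.22, -0.0667, 0.08], [0, 0, 0, 0.3667, -0.2767, -0.0667, 0.08], [0, 0, 0, 0.4333, -0.33, -0.05, 0.08], [0, 0, 0, 0.4775, -0.3633, -0.0333, 0.08]])

```text
clock: 19.58
eef_pos: [405.5, 291.6, 180.0]
tcp_rot: [-3.141, -0.0, 1.621]
contact_force: [0.5, -0.3, -0.3]
opening: 0.939
grasp_force: 0.0
```

Emit:
move_arm(motion=[[0, 0, 0, 0, 0, 0, 0.08], [0, 0, 0, 0, 0, 0, 0.08], [0, 0, 0, 0, 0, 0, 0.08]])

```text
clock: 19.95
eef_pos: [408.5, 289.5, 180.0]
tcp_rot: [3.141, -0.0, 1.619]
contact_force: [-0.1, 0.2, -0.7]
opening: 0.934
grasp_force: 0.0
```

```bash
python3 - <<'E'
from h import *
print(pose()[0])
p,d,W=snap("wrist","w9");x,y,z=W[...,0],W[...,1],W[...,2]
m=(abs(x-407)<60)&(abs(y-305)<60)&(z>39)&(z<50); P=W[m];print(P.mean(0),cv2.minAreaRect(P[:,:2].astype(np.float32)))
m=(abs(x-407)<60)&(abs(y-305)<60)&(z>42)&(z<50); P=W[m];print(P.mean(0),len(P) and cv2.minAreaRect(P[:,:2].astype(np.float32)))
cv2.imwrite("pics/c9.png",cv2.resize(p[90:270,160:360,::-1],(800,720)[:2] if 0 else (660,594)))
E
```

```text
[408.51577969 289.516134   180.0091879 ]
[404.96672767 309.75693727  42.42181808] ((405.194091796875, 308.8980712890625), (40.39228439331055, 41.56141662597656), 59.13065719604492)
[405.0953928  309.43622102  42.91708551] ((405.1927185058594, 309.05535888671875), (40.12907028198242, 35.728050231933594), 59.094913482666016)
```

View pics/c9.png

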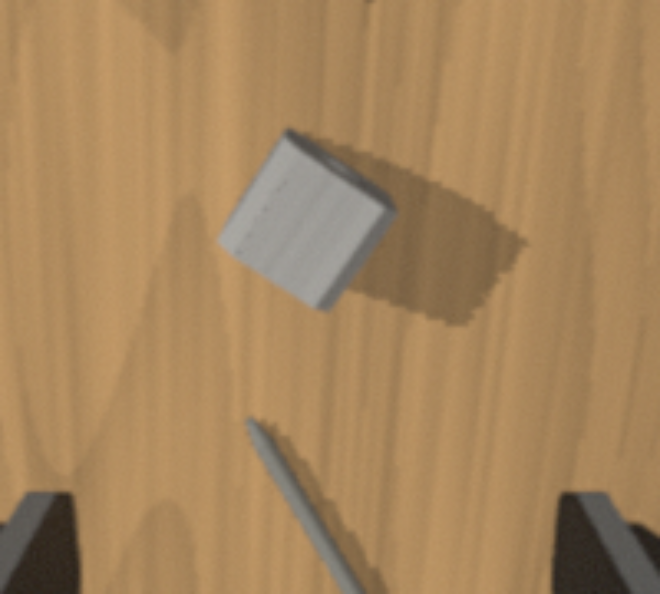

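```bash
python3 - <<'E'
from h import *
r,t=goal([405.2,309,10.5],down(1.0315));print(r.round(3),t.round(4))
E
```

```text
[ 0.    -0.     0.587] [ 0.0196 -0.0025  0.1694]
```

In the tool's units: 0.1695 m is 0.2825, 0.0196 m is 0.0327, 0.587 rad is 0.1468.

Emit:
move_arm(motion=[[0, 0, 0.03, 0.0083, -0.0008, 0, 0.08], [0, 0, 0.07, 0.0167, -0.0017, 0, 0.08], [0, 0, 0.11, 0.025, -0.0033, 0.0333, 0.08], [0, 0, 0.1468, 0.0327, -0.0042, 0.0833, 0.08], [0, 0, 0.1468, 0.0327, -0.0042, 0.15, 0.08], [0, 0, 0.1468, 0.0327, -0.0042, 0.225, 0.08], [0, 0, 0.1468, 0.0327, -0.0042, 0.275, 0.08], [0, 0, 0.1468, 0.0327, -0.0042, 0.2825, 0.08]])

```text
clock: 21.0
eef_pos: [403.8, 308.1, 8.5]
tcp_rot: [-3.14, 0.003, 1.032]
contact_force: [-0.2, -0.2, 0.4]
opening: 0.936
grasp_force: 0.0
```

Emit:
move_arm(motion=[[0, 0, 0, 0, 0, 0, 0.03], [0, 0, 0, 0, 0, 0, 0.03], [0, 0, 0, 0, 0, 0, 0.03], [0, 0, 0, 0, 0, 0, 0.03], [0, 0, 0, 0, 0, -0.0333, 0.03], [0, 0, 0, 0, 0, -0.1167, 0.03], [0, 0, 0, 0, 0, -0.2, 0.03], [0, 0, 0, 0, 0, -0.2833, 0.03]])

```text
clock: 22.0
eef_pos: [404.2, 309.4, 182.4]
tcp_rot: [3.141, -0.001, 1.033]
contact_force: [0.6, -0.0, -1.7]
opening: 0.5
grasp_force: 41.3
```

Emit:
move_arm(motion=[[0, 0, 0, 0, 0, 0, 0.03], [0, 0, 0, 0, 0, 0, 0.03]])

```text
clock: 22.25
eef_pos: [403.9, 309.2, 179.9]
tcp_rot: [3.142, -0.0, 1.033]
contact_force: [-0.5, -0.1, -1.5]
opening: 0.506
grasp_force: 41.5
```

```bash
python3 - <<'E'
from h import *
f=[640,-9.3]; c,s=np.cos(.05),np.sin(.05)
J=lambda x,y:[f[0]+c*x-s*y,f[1]+s*x+c*y]
print(J(0,74),pose()[0],sensors.sense()["contact_force"])
r,t=goal(J(-.5,74)+[180],down(np.pi/2+.05));print(r.round(3),t.round(4))
E
```

```text
[np.float64(636.3015414739698), np.float64(64.60751926922751)] [403.91792928 309.20540763 179.8963739 ] [-0.48571868 -0.14702118 -1.47073775]
[ 0.    -0.    -0.588] [-9.130e-02  3.245e-01 -1.000e-04]
```

In the tool's units: 0.3245 m is 0.5408, 0.3 m is 0.5, -0.588 rad is -0.147.

Emit:
move_arm(motion=[[0, 0, -0.0075, -0.0083, 0.025, 0, 0.03], [0, 0, -0.03, -0.03, 0.1, 0, 0.03], [0, 0, -0.055, -0.0517, 0.1833, 0, 0.03], [0, 0, -0.08, -0.075, 0.2667, 0, 0.03], [0, 0, -0.105, -0.0983, 0.35, 0, 0.03], [0, 0, -0.125, -0.1217, 0.4333, 0, 0.03], [0, 0, -0.147, -0.1417, 0.5, 0, 0.03], [0, 0, -0.147, -0.1522, 0.5408, 0, 0.03]])

```text
clock: 23.25
eef_pos: [636.2, 63.2, 177.9]
tcp_rot: [-3.138, 0.0, 1.619]
contact_force: [-0.8, -0.3, -1.9]
opening: 0.507
grasp_force: 41.5
```

In the tool's units: 0.06 m is 0.1, 0.04 m is 0.0667.

Emit:
move_arm(motion=[[0, 0, 0, 0, 0, 0.0167, 0.03], [0, 0, 0, 0, 0, 0.0667, 0.03], [0, 0, 0, 0, 0, 0.1, 0.03], [0, 0, 0, 0, 0, 0.1, 0.03], [0, 0, 0, 0, 0, 0.1, 0.03]])

```text
clock: 23.88
eef_pos: [636.5, 65.3, 120.6]
tcp_rot: [3.141, -0.0, 1.621]
contact_force: [-1.1, 0.0, -0.9]
opening: 0.503
grasp_force: 41.5
```

```bash
python3 - <<'E'
from h import *
r,t=goal([635.8,64.6,69.5],down(np.pi/2+.05));print(pose()[0],r.round(3),t.round(4))
p,d,W=snap("wrist","w10");x,y,z=W[...,0],W[...,1],W[...,2]
m=(abs(x-635)<15)&(y>-5)&(y<60)&(z>90)&(z<110);print(W[m].mean(0),y[m].min(),y[m].max())
E
```

```text
[636.47192518  65.34937229 120.6439701 ] [ 0.001 -0.     0.   ] [-0.0007 -0.0007  0.0511]
[638.94637139  -3.91130976 100.93419324] -4.988839344608806 -2.11467403468194
```

In the tool's units: 0.0515 m is 0.0858, 0.05 m is 0.0833.

Emit:
move_arm(motion=[[0, 0, 0, -0.0012, -0.0012, 0.025, 0.03], [0, 0, 0, -0.0012, -0.0012, 0.0583, 0.03], [0, 0, 0, -0.0012, -0.0012, 0.0733, 0.03], [0, 0, 0, -0.0012, -0.0012, 0.08, 0.03], [0, 0, 0, -0.0012, -0.0012, 0.0833, 0.03], [0, 0, 0, -0.0012, -0.0012, 0.085, 0.03], [0, 0, 0, -0.0012, -0.0012, 0.0858, 0.03], [0, 0, 0, -0.0012, -0.0012, 0.0858, 0.03]])

```text
clock: 24.92
eef_pos: [636.2, 64.1, 69.6]
tcp_rot: [3.14, -0.0, 1.621]
contact_force: [-0.8, -0.3, 5.0]
opening: 0.508
grasp_force: 42.3
```

In the tool's units: -0.09 m is -0.15, -0.08 m is -0.1333.

Emit:
move_arm(motion=[[0, 0, 0, 0, 0, 0, 0.065], [0, 0, 0, 0, 0, 0, 0.065], [0, 0, 0, 0, 0, 0, 0.065], [0, 0, 0, 0, 0, -0.05, 0.065], [0, 0, 0, 0, 0, -0.1333, 0.065], [0, 0, 0, 0.05, 0, -0.15, 0.05], [0, 0, 0, 0.1, 0, -0.15, 0.05], [0, 0, 0, 0.1, 0, -0.15, 0.05]])

```text
clock: 25.92
eef_pos: [632.4, 125.7, 158.7]
tcp_rot: [3.141, -0.0, 1.623]
contact_force: [-0.4, -0.3, 0.4]
opening: 0.583
grasp_force: 0.0
```

```bash
python3 - <<'E'
from h import *
p,d,W=snap("wrist","w11");x,y,z=W[...,0],W[...,1],W[...,2]
m=(abs(x-630)<40)&(abs(y-190)<60)&(z>128)&(z<142); P=W[m];print(cv2.minAreaRect(P[:,:2].astype(np.float32)))
T,e,X=snap("top","t11");zz=X[...,2]
for a,b in ((432,2),(405,309)):
    m=(abs(X[...,0]-a)<60)&(abs(X[...,1]-b)<60)&(zz>30)&(zz<50);print("left on bench",m.sum())
r,t=goal([630,190.3,109.5],down(np.pi/2+.05));print(pose()[0],r.round(3),t.round(4))
E
```

```text
((630.490478515625, 188.7744903564453), (19.8325138092041, 23.500411987304688), 2.987400770187378)
left on bench 0
left on bench 0
[632.35892267 123.85490424 158.31356511] [-0.     0.     0.001] [0.0665 0.001  0.0488]
```

View pics/w11.png

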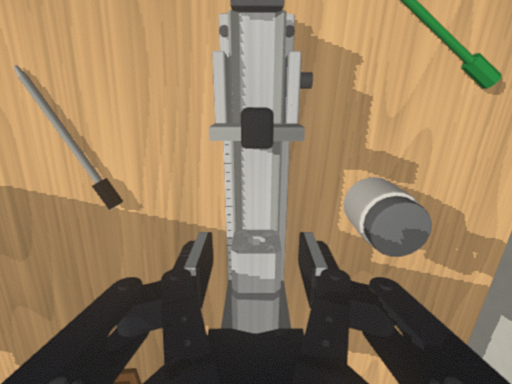

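Both spacers are in the bed: the second at (257,265), the first behind it at (257,310). The carriage grip block is at (257,128), and nothing is left on the bench. Next I grip the block and close the carriage.

In the tool's units: 0.0655 m is 0.1092, 0.0488 m is 0.0813, 0.001 rad is 0.0003.

Emit:
move_arm(motion=[[0, 0, 0.0003, 0.05, 0.0008, -0.0083, 0.05], [0, 0, 0.0003, 0.1092, 0.0013, 0, 0.05], [0, 0, 0.0003, 0.1092, 0.0013, 0.0417, 0.05], [0, 0, 0.0003, 0.1092, 0.0013, 0.0813, 0.05], [0, 0, 0.0003, 0.1092, 0.0013, 0.0813, 0.05], [0, 0, 0.0003, 0.1092, 0.0013, 0.0813, 0.0], [0, 0, 0.0003, 0.1092, 0.0013, 0.0813, 0.0], [0, 0, 0.0003, 0.1092, 0.0013, 0.0813, 0.0]], grip_force=60)

```text
clock: 27.02
eef_pos: [630.0, 189.2, 111.1]
tcp_rot: [3.142, 0.0, 1.62]
contact_force: [-4.1, -2.2, 5.7]
opening: 0.224
grasp_force: 61.5
```

In the tool's units: -0.1 m is -0.1667, -0.098 m is -0.1633.

Emit:
move_arm(motion=[[0, 0, 0, 0, 0, 0, 0.0], [0, 0, 0, -0.0333, 0, 0, 0.0], [0, 0, 0, -0.075, 0, 0, 0.0], [0, 0, 0, -0.1167, 0, 0, 0.0], [0, 0, 0, -0.15, 0, 0, 0.0], [0, 0, 0, -0.1633, 0, 0, 0.0], [0, 0, 0, -0.1667, 0, 0, 0.0], [0, 0, 0, -0.1667, 0, 0, 0.0]])

```text
clock: 28.02
eef_pos: [634.9, 89.5, 111.1]
tcp_rot: [3.141, -0.001, 1.619]
contact_force: [-5.4, 2.1, 5.4]
opening: 0.222
grasp_force: 61.6
```

In the tool's units: -0.007 m is -0.0117, -0.006 m is -0.01.

Emit:
move_arm(motion=[[0, 0, 0, -0.0033, 0, 0, 0.0], [0, 0, 0, -0.0067, 0, 0, 0.0], [0, 0, 0, -0.0083, 0, 0, 0.0], [0, 0, 0, -0.01, 0, 0, 0.0], [0, 0, 0, -0.0117, 0, 0, 0.0], [0, 0, 0, -0.0117, 0, 0, 0.0]])

```text
clock: 28.78
eef_pos: [635.2, 83.6, 111.1]
tcp_rot: [3.141, -0.002, 1.619]
contact_force: [-4.4, 4.8, 5.3]
opening: 0.225
grasp_force: 61.6
```

In the tool's units: -0.003 m is -0.005, -0.002 m is -0.0033.

Emit:
move_arm(motion=[[0, 0, 0, -0.0017, 0, 0, 0.0], [0, 0, 0, -0.0033, 0, 0, 0.0], [0, 0, 0, -0.005, 0, 0, 0.0], [0, 0, 0, -0.005, 0, 0, 0.0]])

```text
clock: 29.28
eef_pos: [635.3, 82.7, 111.2]
tcp_rot: [3.141, -0.005, 1.619]
contact_force: [-5.2, 17.1, 4.9]
opening: 0.219
grasp_force: 61.4
```

In the tool's units: -0.001 m is -0.0017.

Emit:
move_arm(motion=[[0, 0, 0, -0.0017, 0, 0, 0.0], [0, 0, 0, -0.0017, 0, 0, 0.0], [0, 0, 0, -0.0017, 0, 0, 0.0]])

```text
clock: 29.65
eef_pos: [635.3, 82.6, 111.1]
tcp_rot: [3.141, -0.006, 1.619]
contact_force: [-5.7, 20.9, 5.0]
opening: 0.221
grasp_force: 61.4
```

In the tool's units: -0.13 m is -0.2167, -0.08 m is -0.1333.

Emit:
move_arm(motion=[[0, 0, 0, 0, 0, 0, 0.05], [0, 0, 0, 0, 0, 0, 0.05], [0, 0, 0, 0, 0, 0, 0.05], [0, 0, 0, 0, 0, -0.05, 0.05], [0, 0, 0, 0, 0, -0.1167, 0.05], [0, 0, 0, -0.05, -0.0167, -0.1333, 0.05], [0, 0, 0, -0.1333, -0.05, -0.1333, 0.05], [0, 0, 0, -0.2167, -0.0833, -0.1333, 0.05]])

```text
clock: 30.65
eef_pos: [591.6, -55.2, 190.2]
tcp_rot: [3.141, 0.0, 1.62]
contact_force: [0.0, -0.5, -0.4]
opening: 0.586
grasp_force: 0.0
```

```bash
python3 - <<'E'
from h import *
W=snap("scene","s12")[2]
r,t=goal([472,-354.3,190],down(np.pi/2+.155));print(pose()[0],r.round(3),t.round(4))
E
```

```text
[589.15621553 -60.45091404 189.87458788] [-0.002  0.003 -0.107] [-0.2879 -0.1311  0.001 ]
```

In the tool's units: -0.288 m is -0.48, -0.25 m is -0.4167, -0.105 rad is -0.0263.

Emit:
move_arm(motion=[[0, 0, -0.0025, -0.05, -0.0233, 0, 0.05], [0, 0, -0.0075, -0.1417, -0.065, 0, 0.05], [0, 0, -0.0125, -0.2333, -0.1067, 0, 0.05], [0, 0, -0.02, -0.325, -0.1483, 0, 0.05], [0, 0, -0.025, -0.4167, -0.19, 0, 0.05], [0, 0, -0.0263, -0.48, -0.2183, 0, 0.05], [0, 0, -0.0263, -0.48, -0.2183, 0, 0.05], [0, 0, -0.0263, -0.48, -0.2183, 0, 0.05]])

```text
clock: 31.7
eef_pos: [475.1, -347.6, 189.7]
tcp_rot: [3.142, -0.0, 1.724]
contact_force: [-0.4, -0.1, 0.9]
opening: 0.584
grasp_force: 0.0
```

```bash
python3 - <<'E'
from h import *
print(pose()[0])
p,d,W=snap("wrist","w13");x,y,z=W[...,0],W[...,1],W[...,2]
m=(abs(x-471)<30)&(abs(y+358)<35)&(z>50)&(z<64);P=W[m];print(P.mean(0),cv2.minAreaRect(P[:,:2].astype(np.float32)))
r,t=goal([471.8,-354.3,28],down(np.pi/2+.157));print(r.round(3),t.round(4))
E
```

```text
[ 475.11204747 -347.57744012  189.70767625]
[ 471.94314133 -352.83350457   54.10879747] ((471.4936828613281, -350.1109619140625), (22.75301742553711, 54.582645416259766), 9.152643203735352)
[-0.    -0.    -0.003] [-0.0066 -0.0046  0.1617]
```

In the tool's units: 0.162 m is 0.27, -0.0066 m is -0.011, -0.003 rad is -0.0008.

Emit:
move_arm(motion=[[0, 0, -0.0008, -0.005, -0.0033, 0.0333, 0.05], [0, 0, -0.0008, -0.011, -0.0077, 0.1167, 0.05], [0, 0, -0.0008, -0.011, -0.0077, 0.2, 0.05], [0, 0, -0.0008, -0.011, -0.0077, 0.2583, 0.05], [0, 0, -0.0008, -0.011, -0.0077, 0.27, 0.05], [0, 0, -0.0008, -0.011, -0.0077, 0.27, 0.0], [0, 0, -0.0008, -0.011, -0.0077, 0.27, 0.0], [0, 0, -0.0008, -0.011, -0.0077, 0.27, 0.0]], grip_force=60)

```text
clock: 32.75
eef_pos: [472.3, -355.3, 29.3]
tcp_rot: [3.14, 0.001, 1.728]
contact_force: [-2.6, 0.3, 3.8]
opening: 0.264
grasp_force: 60.7
```

In the tool's units: -0.07 m is -0.1167, -0.04 m is -0.0667.

Emit:
move_arm(motion=[[0, 0, 0, 0, 0, 0, 0.0], [0, 0, 0, 0, 0, -0.0167, 0.0], [0, 0, 0, 0, 0, -0.0667, 0.0], [0, 0, 0, 0, 0, -0.1167, 0.0], [0, 0, 0, 0, 0, -0.1167, 0.0], [0, 0, 0, 0, 0, -0.1167, 0.0]])

```text
clock: 33.5
eef_pos: [471.4, -354.8, 97.3]
tcp_rot: [-3.141, -0.0, 1.728]
contact_force: [-0.1, -0.0, -1.7]
opening: 0.263
grasp_force: 60.0
```

```bash
python3 - <<'E'
from h import *
f=[640,-9.3]; c,s=np.cos(.05),np.sin(.05)
J=lambda x,y:[f[0]+c*x-s*y,f[1]+s*x+c*y]
print(pose()[0],sensors.sense()["tcp_rot"],sensors.sense()["opening"])
# TCP 23 behind shoulder; tip at jig y=-35 => TCP at -35-195-23
g=J(0,-253);print(g)
r,t=goal(g+[98],down(np.pi/2+.05));print(r.round(3),t.round(4))
E
```

```text
[ 471.42943969 -354.80336639   97.34319313] [-3.14143354e+00 -1.71857362e-04  1.72776489e+00] 0.26337592775024804
[np.float64(652.6447298254816), np.float64(-261.98381587992645)]
[-0.    -0.     0.107] [ 0.0634  0.1935 -0.0007]
```

In the tool's units: 0.1935 m is 0.3225, 0.0634 m is 0.1057, 0.107 rad is 0.0268.

Emit:
move_arm(motion=[[0, 0, 0.0025, 0.0083, 0.025, 0, 0.0], [0, 0, 0.0075, 0.0283, 0.0833, 0, 0.0], [0, 0, 0.0125, 0.05, 0.15, 0, 0.0], [0, 0, 0.0175, 0.0717, 0.2167, 0, 0.0], [0, 0, 0.0225, 0.0917, 0.2833, 0, 0.0], [0, 0, 0.0268, 0.1057, 0.3225, 0, 0.0], [0, 0, 0.0268, 0.1057, 0.3225, 0.0333, 0.0], [0, 0, 0.0268, 0.1057, 0.3225, 0.055, 0.0]])

```text
clock: 34.5
eef_pos: [651.5, -261.2, 61.9]
tcp_rot: [-3.138, -0.001, 1.621]
contact_force: [-0.2, -0.4, -0.4]
opening: 0.263
grasp_force: 60.0
```

Emit:
move_arm(motion=[[0, 0, 0, 0, 0, 0, 0.0], [0, 0, 0, 0, 0, 0, 0.0], [0, 0, 0, 0, 0, 0, 0.0]])

```text
clock: 34.88
eef_pos: [653.1, -262.7, 65.5]
tcp_rot: [3.141, 0.0, 1.62]
contact_force: [-0.0, 0.6, -1.8]
opening: 0.262
grasp_force: 60.0
```

```bash
python3 - <<'E'
from h import *
s=sensors.sense();print(s["eef_pos"],s["tcp_rot"],s["contact_force"])
p,d,W=snap("wrist","w14");x,y,z=W[...,0],W[...,1],W[...,2]
L=[]
for a in range(-230,-30,12):
    m=(abs(x-645)<25)&(y>a)&(y<a+12)&(z>62)&(z<98)
    if m.sum()>30:
        q=W[m]; zt=np.percentile(z[m],97); L.append((a+6,(x[m].min()+x[m].max())/2,zt)); print(a,m.sum(),np.round(L[-1],1))
q,e,X=snap("scene","s14")
K=camera_params("scene");T=np.linalg.inv(K["world_from_camera"])
a=cv2.resize(q[160:290,190:340,::-1],(690,598),interpolation=cv2.INTER_CUBIC);cv2.imwrite("pics/c14.png",a)
E
```

```text
[ 653.07226838 -262.65279671   65.51011333] [3.14060151e+00 4.36019583e-04 1.62017505e+00] [-0.00532046  0.62570745 -1.77818847]
-230 584 [-224.   651.2   86.3]
-218 628 [-212.   650.5   86. ]
-206 691 [-200.  650.   86.]
-194 747 [-188.   649.1   86.1]
-182 826 [-176.   648.6   86. ]
-170 907 [-164.   647.8   86.1]
-158 1024 [-152.   647.2   85.9]
-146 47 [-140.   646.8   84.7]
```

View pics/c14.png

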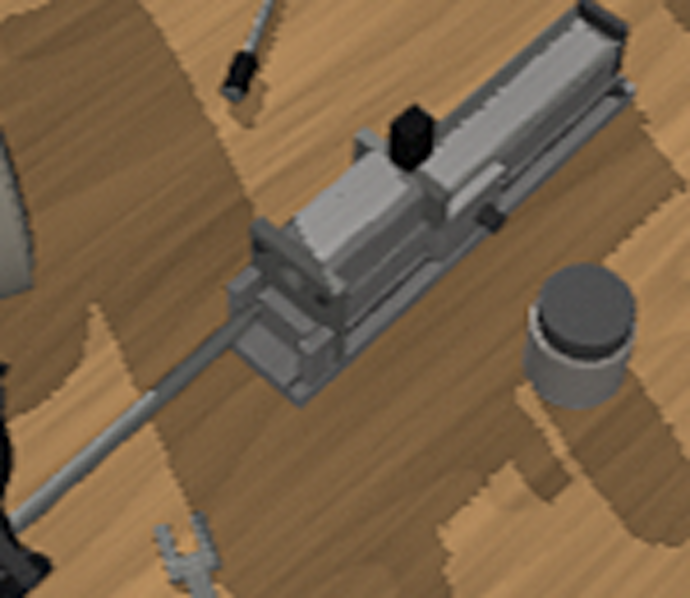

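The right side of the scene crop shows the row closed up between the plates, at (350,215) in the crop. The rod points at the eye with its tip near (255,310). Measured, the rod is about 0.5 mm off in x and about 1.3 mm high, so I correct both and start inserting.

In the tool's units: 0.055 m is 0.0917, 0.0013 m is 0.0022.

Emit:
move_arm(motion=[[0, 0, 0, 0.0083, 0.0008, 0.0022, 0.0], [0, 0, 0, 0.025, 0.0008, 0.0022, 0.0], [0, 0, 0, 0.0417, 0.0008, 0.0022, 0.0], [0, 0, 0, 0.0583, 0.0008, 0.0022, 0.0], [0, 0, 0, 0.075, 0.0008, 0.0022, 0.0], [0, 0, 0, 0.0917, 0.0008, 0.0022, 0.0], [0, 0, 0, 0.0917, 0.0008, 0.0022, 0.0]])

```text
clock: 35.85
eef_pos: [650.6, -206.3, 63.5]
tcp_rot: [-3.141, -0.0, 1.622]
contact_force: [-0.1, -0.7, -1.8]
opening: 0.27
grasp_force: 60.0
```

Emit:
move_arm(motion=[[0, 0, 0, 0.0083, 0, 0, 0.0], [0, 0, 0, 0.025, 0, 0, 0.0], [0, 0, 0, 0.0417, 0, 0, 0.0], [0, 0, 0, 0.0583, 0, 0, 0.0], [0, 0, 0, 0.075, 0, 0, 0.0], [0, 0, 0, 0.0917, 0, 0, 0.0], [0, 0, 0, 0.1083, 0, 0, 0.0], [0, 0, 0, 0.1083, 0, 0, 0.0]])

```text
clock: 36.85
eef_pos: [647.4, -141.4, 63.5]
tcp_rot: [-3.141, -0.0, 1.622]
contact_force: [-0.5, 0.3, -1.7]
opening: 0.266
grasp_force: 60.0
```

In the tool's units: 0.08 m is 0.1333, 0.067 m is 0.1117.

Emit:
move_arm(motion=[[0, 0, 0, 0.0083, 0, 0, 0.0], [0, 0, 0, 0.025, 0, 0, 0.0], [0, 0, 0, 0.0467, 0, 0, 0.0], [0, 0, 0, 0.0683, 0, 0, 0.0], [0, 0, 0, 0.09, 0, 0, 0.0], [0, 0, 0, 0.1117, 0, 0, 0.0], [0, 0, 0, 0.1333, 0, 0, 0.0], [0, 0, 0, 0.1333, 0, 0, 0.0]])

```text
clock: 37.85
eef_pos: [643.4, -61.2, 63.5]
tcp_rot: [-3.141, -0.0, 1.622]
contact_force: [0.2, -0.5, -1.1]
opening: 0.263
grasp_force: 60.0
```

In the tool's units: 0.02 m is 0.0333, 0.019 m is 0.0317.

Emit:
move_arm(motion=[[0, 0, 0, 0.01, 0, 0, 0.0], [0, 0, 0, 0.02, 0, 0, 0.0], [0, 0, 0, 0.025, 0, 0, 0.0], [0, 0, 0, 0.0283, 0, 0, 0.0], [0, 0, 0, 0.03, 0, 0, 0.0], [0, 0, 0, 0.0317, 0, 0, 0.0], [0, 0, 0, 0.0333, 0, 0, 0.0], [0, 0, 0, 0.0333, 0, 0, 0.0]])

```text
clock: 38.85
eef_pos: [642.5, -43.3, 63.5]
tcp_rot: [3.142, 0.001, 1.621]
contact_force: [-0.4, -5.2, -2.9]
opening: 0.264
grasp_force: 60.0
```

In the tool's units: 0.002 m is 0.0033, 0.001 m is 0.0017.

Emit:
move_arm(motion=[[0, 0, 0, 0.0017, 0, 0, 0.0], [0, 0, 0, 0.0033, 0, 0, 0.0], [0, 0, 0, 0.0033, 0, 0, 0.0]])

```text
clock: 39.22
eef_pos: [642.4, -43.2, 63.5]
tcp_rot: [3.141, 0.004, 1.621]
contact_force: [0.6, -14.8, -2.9]
opening: 0.266
grasp_force: 59.9
```

In the tool's units: -0.15 m is -0.25, -0.13 m is -0.2167.

Emit:
move_arm(motion=[[0, 0, 0, -0.0017, 0, 0.0017, 0.0], [0, 0, 0, -0.0017, 0, 0.0017, 0.05], [0, 0, 0, -0.0017, 0, 0.0017, 0.05], [0, 0, 0, -0.0017, 0, 0.0017, 0.05], [0, 0, 0, -0.0017, 0, -0.0667, 0.05], [0, 0, 0, -0.0017, 0, -0.15, 0.05], [0, 0, 0, -0.05, 0, -0.2167, 0.05], [0, 0, 0, -0.0667, 0, -0.25, 0.05]])

```text
clock: 40.22
eef_pos: [645.4, -81.3, 216.4]
tcp_rot: [3.138, 0.001, 1.621]
contact_force: [0.2, -0.3, -1.5]
opening: 0.584
grasp_force: 0.0
```

```bash
python3 - <<'E'
from h import *
p,d,W=snap("wrist","w15");x,y,z=W[...,0],W[...,1],W[...,2]
def rc(n,m):
    P=W[m];print(n,P.mean(0).round(1),cv2.minAreaRect(P[:,:2].astype(np.float32)))
rc("handle",(abs(x-640)<25)&(y>-100)&(y<-23)&(z>80)&(z<96))
rc("grip",(abs(x-635)<30)&(abs(y-80)<40)&(z>128)&(z<142))
rc("plate",(abs(x-640)<60)&(abs(y+15)<8)&(z>94)&(z<104))
q,e,X=snap("scene","s15")
a=cv2.resize(q[150:250,220:330,::-1],(396,360),interpolation=cv2.INTER_CUBIC)
b=cv2.resize(p[:, 100:420,::-1],(300,360))
cv2.imwrite("pics/c15.png",np.hstack([a,b]))
E
```

```text
handle [642.9 -43.7  87.1] ((635.3252563476562, -44.99071502685547), (38.838260650634766, 43.915863037109375), 1.723713755607605)
grip [nan nan nan] ((0.0, 0.0), (0.0, 0.0), 0.0)
plate [639.6 -13.7  99. ] ((640.0440063476562, -13.003894805908203), (69.57026672363281, 12.641975402832031), 2.5914523601531982)<stdin>:4: RuntimeWarning: Mean of empty slice.
  ret = um.true_divide(
```

View pics/c15.png

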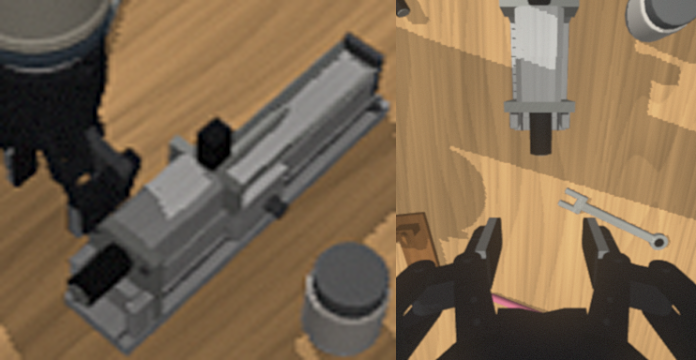

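The handle sits tight on the fixed plate and the two spacers stay closed up to the carriage plate. One numeric check of the carriage position, then I hand in.

```bash
python3 - <<'E'
from h import *
for n in ("s12","s14","s15"):
    f=np.load(f"pics/{n}.npz");W=cloud(f["d"],f);x,y,z=W[...,0],W[...,1],W[...,2]
    m=(abs(x-635)<40)&(abs(y-82)<40)&(z>125)&(z<145);h=(abs(x-641)<25)&(y>-90)&(y<-26)&(z>78)&(z<100)
    print(n,W[m].mean(0).round(1),m.sum(),y[h].min() if h.any() else None)
    r=(abs(x-636)<12)&(y>-8)&(y<72)&(z>92)&(z<108);print("top",np.histogram(y[r],np.arange(-8,73,8))[0])
E
```

```text
s12 [636.2  81.8 133.6] 66 None
top [22 22 22 21 21 21 23 20 24 20]
s14 [636.2  81.4 133.5] 68 -89.6605244005832
top [23 22 21 20 24 22 18 20 23 21]
s15 [636.3  81.5 133.7] 68 -65.83688073727154
top [26 24 21 21 22 23 21 21 22 21]
```

The carriage hasn't moved (block y 81.8, 81.4, 81.5 mm across the three frames). The tops of the row show no break, and the handle end is at -65.8 mm, which fits the shoulder being home.

```bash
python3 -c "
from rig import order
print(order.sign_off())"
```

```text
the job is handed in; nothing more can be done
None
```

The job is handed in: both spacers found on the bench are nipped between the plates with no gap visible, and the dummy axle is pushed through to a firm stop with its shoulder against the fixed plate. The sign-off returned no verdict, so I don't know how it was judged.

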